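Hook the transit plug out of a deep bore

TASK

The housing on the desk cannot be measured while its red transit plug sits deep in the bore. Pick up the blue-handled hook, catch the plug's yellow wire loop with it inside the bore and gently draw the plug all the way out, so that it lies in the gutter in front of the mouth; never touch the plug with the fingers or force the hook against plug or housing. Then lay the hook flat on the desk, clear of the fixture, and leave the things standing round about undisturbed.

Things in the scene. Friction and masses are not known exactly. Their poses are not given: they have to be found in the camera images.
- fixture: Fixed: round aluminium housing, 80 mm diameter, lying level on a grey base plate (x = -75 to 130, 96 wide, 12 mm thick). Origin on the desk below the bore's mouth; x points level into the bore, y left looking in, z up. Blind bore 60 mm wide, 110 mm deep (x = 0 to 110), axis 50 mm above the desk, its bottom 20 mm up. A slot 13 mm wide along the top lets one see in.
- mouth (a point): Centre of the mouth of the bore, on the bore's axis, 50 mm above the desk.
- gutter (a point): Middle of the gutter's black floor, 18 mm above the desk, 36 mm in front of the mouth. Axes as the fixture's. The gutter runs from the mouth to fixture x = -69 mm, 61 mm wide between side rails whose tops are 28 mm above the desk; a steel end lip (x = -69 to -74 mm, top 26 mm above the desk) stops the plug from sliding off.
- plug: Loose red plastic plug, about 0.07 kg, 54 mm diameter, 30 mm long, lying in the bore (its axis 3 mm below the bore's) and sliding easily. Origin on its axis at mid-length; x points into the bore. On its mouth side a U-shaped loop of 4.4 mm yellow wire stands in the upright plane through the axis, its window open to left and right.
- loop (a point): Middle of the loop's upright cross bar (wire centre), on the plug's axis, 38 mm in front of the plug's middle, 23 mm in front of its face. The loop's legs run 13 mm above and below the axis; the clear window between face and cross bar is 20 mm long and 20 mm high.
- hook: Loose hook tool, 0.1 kg, lying flat: blue handle 80 long x 16 wide x 24 mm high with flat upright sides, then a steel shank 5 mm thick (11 mm collar to x = 51). Origin under the handle's middle; x from handle to tip, y left, z up. The shank's centre line is 12 mm above the underside and runs to x = 187 mm, where it bends square to +y, the tip ending at y = 14 mm. Balances near x = 10 mm.
- hook_tip (a point): Centre of the round end of the bent tip: in the hook's frame x = 187, y = 11.5, z = 12 mm.
- setting_ring: Bystander: grey steel ring gauge, 46 mm in diameter, 14 mm high, origin under its centre.
- brass_weight: Bystander: brass balance weight with a knob, 26 mm in diameter, 30 mm high, origin under its centre.
- rubber: Bystander: blue and white eraser, 21 x 42 x 13 mm, origin under its centre.
There are look-alikes about, which are no part of the job. There is more than one size of the fixture; the job needs the larger.

How it is judged:
On the way:
1. the plug is drawn at least 25 mm towards the mouth, partly still in the bore, with the hook's tip in its loop (tip within 25 mm of the cross bar) (distance of plug from where it was at the start of the episode above 0.025 m and x of plug in the frame of fixture above 0 m and distance between hook_tip and loop below 0.025 m).
At the end, for the whole second after the job is handed in: The plug rests in the gutter, wholly out of the bore (middle 15 to 70 mm before the mouth, within 20 mm of the bore's line, 35 to 55 mm above the desk); the hook lies flat at rest on the desk (within 8 mm of it, tilt under 0.15 rad), touching neither fixture nor plug (x of plug in the frame of fixture between -0.07 and -0.015 m and y of plug in the frame of fixture between -0.02 and 0.02 m and z of plug in the frame of fixture between 0.035 and 0.055 m and height (world z) of hook below 0.008 m and angle between hook's own z axis and vertical below 0.15 rad and contact force between hook and fixture below 0.05 N and contact force between hook and plug below 0.05 N and linear speed of each of plug, hook below 0.02 m/s).
It fails at once if the fingers or the arm touch the plug (over 0.3 N) (contact force between any of the fingers, the arm and plug above 0.3 N).
It fails at once if the hook is forced against the plug or the housing (over 15 N) (contact force between hook and plug above 15 N or contact force between hook and fixture above 15 N).
It fails at once if a bystander is moved by more than 20 mm (distance of any of setting_ring, brass_weight, rubber from where it was at the start of the episode above 0.02 m).
It also fails if it takes over 54 s, if anything falls off the work surface, if the arm or the gripper's body presses on something with over 40 N, if the wrist force passes 120 N, or if a joint passes its speed limit or range.

ROBOT

A 6-joint arm with a two-finger parallel gripper is mounted at the origin on a cart in front of the work surface, level with it; the furniture and walls round the work are solid. World frame = base frame: x ahead of the robot, y to its left, z up, the work surface at z = 0. Lengths are in m, angles in rad, forces in N, time in s.
With the tool pointing down it reaches from about 0.275 to 0.85 m from the base axis. Payload 19 kg.
Tool frame: the origin (TCP) lies midway between the tips of the shut fingers; the grasp point (between the pads) lies 19 mm behind it; z points along the fingers, y is the line along which they close (so a half turn about z gives the same grasp; the last joint's range is limited). The gripper opens to 85 mm and grips with 20 to 120 N. Pads are 22 mm wide; open, the fingers measure 114 mm over their backs; the gripper's body (76 mm by 85 mm) begins 54 mm behind the grasp point. The pads swing forward as they close: fully open they stand 13 mm farther back than shut.
Start: joints at [1.187, 0.15, 1.437, -0, 1.554, -0.134], TCP at [0.142, 0.557, 0.231] pointing down, gripper open.
Joint ranges: [-2.8, 2.8], [-0.68, 2.1], [0.12, 2.68], [-1.39, 4.53], [0.16, 2.79], [-2.81, 2.81]. Speed limits (rad/s): [1.89, 1.89, 2.22, 3.01, 3.01, 3.01].

INTERFACE

Orientations are given as a unit quaternion [w, x, y, z].
In Python, from cell import sense, optics, order gives the robot as it stands.
- The arm moves only by the tool arm_command, never from a script. Its argument "plan" is a list of rows, each an object of numbers: "fingers": the finger opening in m, from 0 to 0.0854; "x", "y", "z": the shift along the world's x, y, z in m; "rx", "ry", "rz": the turn, a rotation vector about the world's x, y, z in degrees. In form: [{"fingers": .., "x": .., "y": .., "z": .., "rx": .., "ry": .., "rz": ..}, ...]. A call has exactly 8 rows; each row shifts and turns the commanded pose from where the row before left it; what a row does not reach is not made up. A row lasts 1/12 s, in which the tool goes at most 41.7 mm and 7.16 degrees, less where a joint would pass 70% of its speed; a pose out of reach is approached as far as the arm can. A call with a gripper value outside its range is refused whole. The fingers move at their own pace and stop on an object; the grip force is fixed at half the most. Time passes only in rows, so rows that do not move let the fingers close, or fill a call up. It gives the time, the measured TCP pose, the force, the opening and the grip force at its end, in the units of the state.
- sense(): the state, without advancing time (a new reading comes with each control period).
- optics.camera(name): name is "scene" or "top" or "wrist"; returns the picture (480x640x3 uint8, red, green, blue); there is no depth.
- optics.camera_info(name): a dict with "fx", "fy", "cx", "cy" (pixels), "rvec" (rotation vector, rad) and "tvec" (3), from world to camera coordinates, as OpenCV has them. Camera axes: x right, y down, z forward; pixel columns grow to the right and rows downward; lengths in m; the calibration is good to about 2 mm. The wrist camera is an equidistant fisheye: a pixel r from the principal point sees the ray r / f radians off the axis. A picture is of the moment at which its call begins: read the wrist's pose just before it. camera_info takes no time and is no camera call; for the wrist camera it gives the pose at the moment of the call.
- order.close_job(): hands the job in; it is judged then, once.
Trained networks look in the newest picture that a camera, given by its name, has taken for a name from the list of things; names that differ only in an ending like _2 or _b are one class to them, and where a whole thing is asked for, a point or a joint stands for the part that bears it (a point fixed in the world has none). Each returns a list of dicts, best first, with "p" (0 to 1); they miss things now and then, are a little off and sometimes report something else, mostly with a low value. They report only what shows in the picture. A call takes as long as a camera call. They do not tell look-alikes from the thing itself.
- optics.look_for(camera, query): "centre" ([x, y, z] in m, in world coordinates, good to about 4 mm: the middle of the surface that is visible of it).
- optics.silhouettes(camera, query): "pixels" (480x640 bool, what is visible of it).
- optics.mark_of(camera, query): "centre" ([x, y, z] in m, in world coordinates, good to about 4 mm: a listed point, or the origin of a listed thing).
The state is a dict: "time_s": time; "qpos": joint angles; "joint_velocities": joint speeds; "joint_efforts": joint torques, N m; "position": TCP position; "ee_rot": TCP orientation; "force": force on the tool from outside, world axes, zero at the start; "torque": the same for the moment, N m; "finger_gap": finger opening in m; "finger_force": force on a finger pad.
Only numpy, scipy, OpenCV 4.12 (cv2) and the standard library are available. Lean on these libraries where they do the work, as an engineer would, in place of code of your own. Each camera call takes 0.05 s, during which the arm holds its last target. There are 200 camera calls.

## Working session

There is one attempt and no reset: what is moved stays moved. The work goes in short steps, Python scripts to look and compute and a tool call to move; the robot and the scene stay as the last step left them, time stands still between calls to the robot, and variables do not carry over. Pictures are saved under pics/ and viewed, at most 13 in all, crops included, and the job is handed in when it is done.

Besides the shell and the picture viewer there is one more tool, called after ">>>" by a JSON object that holds its "api" and its "payload", one argument or row to a line. arm_command: Moves the arm, as the interface text tells. Its arguments: {"type":"object","properties":{"plan":{"type":"array","items":{"type":"object","properties":{"fingers":{"type":"number"},"x":{"type":"number"},"y":{"type":"number"},"z":{"type":"number"},"rx":{"type":"number"},"ry":{"type":"number"},"rz":{"type":"number"}}}}},"required":["plan"]}

```bash
mkdir -p pics; ls
python3 - <<'E'
from cell import sense, optics, order
import cv2, numpy as np
for c in ("scene","top"):
    im=optics.camera(c); cv2.imwrite(f"pics/{c}0.png",im[:,:,::-1])
    for q in ("fixture","mouth","gutter","plug","loop","hook","hook_tip","setting_ring","brass_weight","rubber"):
        for f in (optics.mark_of,):
            for d in f(c,q): print(c,q,round(d["p"],2),np.round(d["centre"],3))
    print(optics.camera_info(c))
s=sense();print(s["time_s"],s["position"],s["ee_rot"],s["finger_gap"])
E
```

```text
pics
scene fixture 0.95 [ 0.566  0.094 -0.002]
scene fixture 0.85 [ 0.438  0.357 -0.003]
scene mouth 0.85 [0.564 0.101 0.05 ]
scene mouth 0.79 [0.439 0.358 0.036]
scene mouth 0.73 [0.564 0.065 0.013]
scene gutter 0.9 [0.436 0.329 0.014]
scene gutter 0.64 [0.563 0.063 0.012]
scene hook_tip 0.75 [ 0.47  -0.073  0.007]
scene setting_ring 0.78 [ 0.68  -0.096  0.002]
scene setting_ring 0.57 [ 0.469 -0.072  0.008]
scene brass_weight 0.5 [ 0.704 -0.231 -0.   ]
scene rubber 0.59 [ 0.378 -0.1   -0.003]
{'fx': 596.9239048761112, 'fy': 596.9239048761112, 'cx': 320.4426819360019, 'cy': 239.50994882515897, 'rvec': array([ 1.85396434, -0.79922924,  0.52822488]), 'tvec': array([-0.37142681,  0.24391499,  0.83711436])}
top fixture 0.83 [0.565 0.098 0.   ]
top fixture 0.71 [0.442 0.358 0.   ]
top mouth 0.81 [0.564 0.098 0.051]
top mouth 0.66 [0.442 0.362 0.035]
top mouth 0.16 [0.564 0.176 0.043]
top gutter 0.78 [0.566 0.06  0.016]
top gutter 0.7 [0.438 0.337 0.014]
top plug 0.54 [0.563 0.176 0.045]
top loop 0.51 [0.56  0.136 0.044]
top hook 0.83 [ 0.447 -0.262 -0.   ]
top hook_tip 0.79 [ 0.47  -0.077  0.012]
top setting_ring 0.71 [ 0.684 -0.098  0.002]
top brass_weight 0.73 [0.564 0.095 0.051]
top brass_weight 0.7 [ 0.376 -0.099 -0.004]
top brass_weight 0.45 [ 0.699 -0.236  0.   ]
top rubber 0.79 [ 0.377 -0.099 -0.003]
top rubber 0.23 [ 0.468 -0.076  0.012]
{'fx': 599.379470496927, 'fy': 599.379470496927, 'cx': 313.05326402729304, 'cy': 238.26663731006562, 'rvec': array([ 2.02594408, -2.20464405,  0.23163156]), 'tvec': array([0.06624236, 0.55596437, 1.16964014])}
1.1 [0.1421348  0.55711714 0.23125388] [-2.66114797e-05  1.24549647e-01  9.92213374e-01 -7.19995900e-05] 0.0857604918364905
```

View pics/scene0.png

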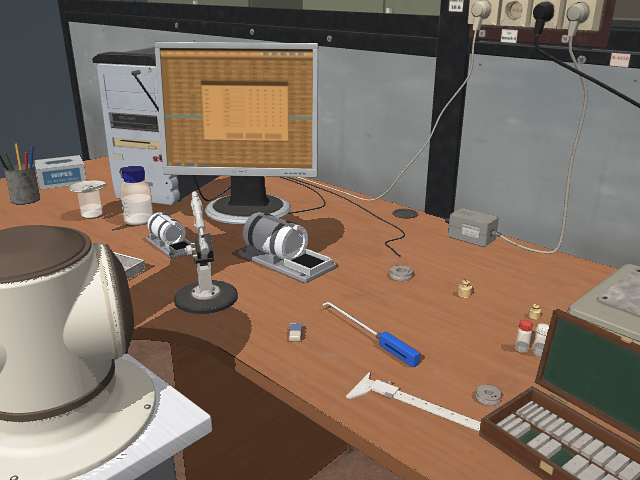

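View pics/top0.png

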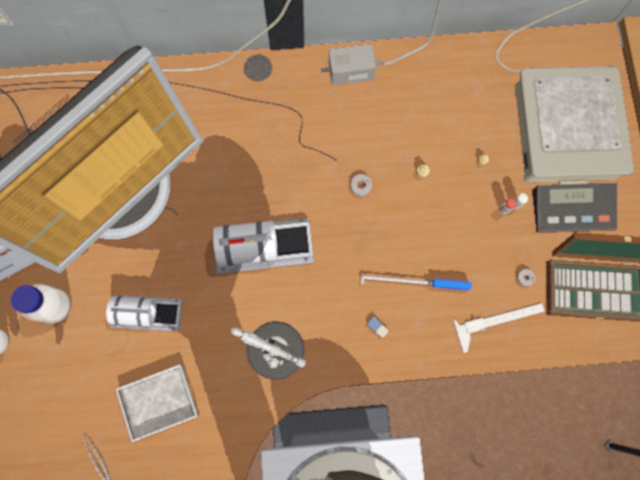

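Candidates: hook, the blue-handled tool at top (450,284); its look-alikes are the calipers at (500,320) and a dark rod at (625,450). Fixture, the large one at (262,245), not the small one at (145,312). Choice: the large fixture (mouth ≈ 0.564, 0.098) and the blue hook. I'll check both with a model overlay in one close crop.

```bash
cat > h.py <<'E'
import cv2, numpy as np
from cell import sense, optics, order
def proj(P,c,info=None):
    i=info or optics.camera_info(c); K=np.array([[i["fx"],0,i["cx"]],[0,i["fy"],i["cy"]],[0,0,1.]])
    return cv2.projectPoints(np.array(P,float).reshape(-1,3),i["rvec"],i["tvec"],K,None)[0][:,0]
def back(uv,z,c):
    i=optics.camera_info(c); R=cv2.Rodrigues(i["rvec"])[0]; o=-R.T@i["tvec"]
    d=R.T@np.array([(uv[0]-i["cx"])/i["fx"],(uv[1]-i["cy"])/i["fy"],1]); return o+d*(z-o[2])/d[2]
def T(P,x,y,a):
    a=np.radians(a);P=np.array(P,float)/1000;c,s=np.cos(a),np.sin(a)
    return np.c_[x+c*P[:,0]-s*P[:,1],y+s*P[:,0]+c*P[:,1],P[:,2]]
FIX=[(-75,-48,12),(130,-48,12),(130,48,12),(-75,48,12)]
LIP=[(-69,-30.5,26),(-69,30.5,26)]
def hook(x,y,a): return [T(p,x,y,a) for p in ([(-40,-8,24),(40,-8,24),(40,8,24),(-40,8,24),(-40,-8,24)],[(40,0,14.5),(187,0,14.5),(187,14,14.5)])]
E
python3 - <<'E'
from h import *
im=cv2.imread("pics/top0.png")
S=6
def crop(x0,y0,w,h,polys):
    c=cv2.resize(im[y0:y0+h,x0:x0+w],None,fx=S,fy=S,interpolation=cv2.INTER_CUBIC)
    for P,col in polys:
        uv=((proj(P,"top")-[x0,y0]+.5)*S)
        cv2.polylines(c,[np.round(uv).astype(int)],False,col,1)
    return c
f=T(FIX+FIX[:1],.564,.098,90); sl=T([(0,-6.5,89),(110,-6.5,89),(110,6.5,89),(0,6.5,89)],.564,.098,90)
pl=T([(63,-6,47),(40,0,47)],.564,.098,90)
a=crop(205,212,120,68,[(f,(0,255,0)),(sl,(255,255,0)),(T(LIP,.564,.098,90),(0,0,255))])
b=crop(357,268,120,28,[(p,(0,255,0)) for p in hook(.447,-.262,79.4)])
cv2.imwrite("pics/c1.png",np.vstack([a,b]))
# hook blue pixels
hsv=cv2.cvtColor(im,cv2.COLOR_BGR2HSV); m=cv2.inRange(hsv,(100,150,60),(125,255,255)); m[:, :420]=0; m[:270]=0;m[300:]=0;m[:,480:]=0
ys,xs=np.nonzero(m); w=np.array([back((u,v),.022,"top")[:2] for u,v in zip(xs,ys)]); print(len(w),w.mean(0),(w.min(0),w.max(0)))
_,_,vt=np.linalg.svd(w-w.mean(0)); print(np.degrees(np.arctan2(vt[0,1],vt[0,0])))
m=cv2.inRange(hsv,(0,150,100),(8,255,255)); m[:, :210]=0;m[:,280:]=0;m[:220]=0;m[265:]=0
ys,xs=np.nonzero(m);print("red",xs.min(),xs.max(),ys.min(),ys.max(),[back((u,ys.mean()),.072,"top") for u in (xs.min()-.5,xs.max()+.5)])
# stand height
for z in (.0,.1,.15,.2,.25): print(z,back((236,331),z,"top"),back((197,195),z,"scene"),back((301,363),z,"top"))
E
```

```text
261 [ 0.4459876  -0.25987074] (array([ 0.43484679, -0.29844878]), array([ 0.45755528, -0.22129958]))
-99.17149751834306
red 229 243 239 242 [array([0.56607076, 0.19011552, 0.072     ]), array([0.56352158, 0.15991288, 0.072     ])]
0.0 [0.38891603 0.19417209 0.        ] [0.69244629 0.62159072 0.        ] [0.31260299 0.0648249  0.        ]
0.1 [0.38249218 0.18217481 0.1       ] [0.52613392 0.37941489 0.1       ] [0.3122411  0.06310238 0.1       ]
0.15 [0.37928026 0.17617617 0.15      ] [0.44297773 0.25832698 0.15      ] [0.31206016 0.06224112 0.15      ]
0.2 [0.37606833 0.17017754 0.2       ] [0.35982155 0.13723907 0.2       ] [0.31187921 0.06137985 0.2       ]
0.25 [0.37285641 0.1641789  0.25      ] [0.27666536 0.01615115 0.25      ] [0.31169827 0.06051859 0.25      ]
```

View pics/c1.png

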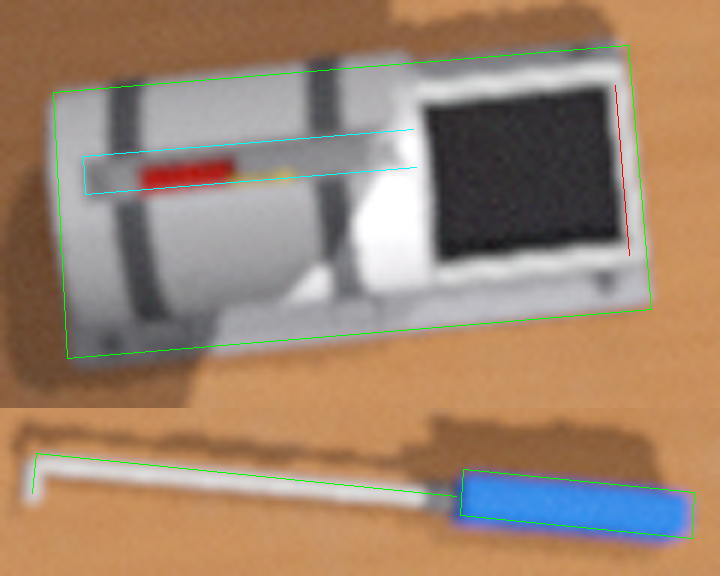

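The crop shows the large fixture matching the model at (0.564, 0.098), heading 90°. Red plug spans y = 0.160–0.190 through the slot (crop px 140–235, 170) and the yellow loop ends at px 295. The hook handle (crop px 575, 508) sits about 3 mm nearer the robot than first marked, at roughly (0.446, -0.260), heading 80.8°. Next is the move over the 0.2 m stand.

>>> {"api": "arm_command", "payload": {
  "plan": [
    {"x":0.02,"y":-0.017,"z":0.022,"rz":-3,"fingers":0.085},
    {"x":0.02,"y":-0.017,"z":0.022,"rz":-3,"fingers":0.085},
    {"x":0.02,"y":-0.017,"z":0.022,"rz":-3,"fingers":0.085},
    {"x":0.02,"y":-0.017,"z":0.022,"rz":-3,"fingers":0.085},
    {"x":0.02,"y":-0.017,"z":0.022,"rz":-3,"fingers":0.085},
    {"x":0.02,"y":-0.017,"z":0.022,"rz":-3,"fingers":0.085},
    {"x":0.02,"y":-0.017,"z":0.022,"rz":-3,"fingers":0.085},
    {"x":0.02,"y":-0.017,"z":0.022,"rz":-3,"fingers":0.085}
  ]
}}

```text
$.plan[0]: bad value
```

>>> {"api": "arm_command", "payload": {
  "plan": [
    {"x":0.0175,"y":-0.036,"rz":-4,"fingers":0.07},
    {"x":0.0175,"y":-0.036,"rz":-4,"fingers":0.07},
    {"x":0.0175,"y":-0.036,"rz":-4,"fingers":0.07},
    {"x":0.0175,"y":-0.036,"rz":-4,"fingers":0.07},
    {"x":0.0175,"y":-0.036,"rz":-4,"fingers":0.07},
    {"x":0.0175,"y":-0.036,"rz":-4,"fingers":0.07},
    {"x":0.0175,"y":-0.036,"rz":-4,"fingers":0.07},
    {"x":0.0175,"y":-0.036,"rz":-4,"fingers":0.07}
  ]
}}

```text
$.plan[0]: bad value
```

>>> {"api": "arm_command", "payload": {
  "plan": [
    {"y":-0.036,"rz":-4,"fingers":0.06},
    {"y":-0.036,"rz":-4,"fingers":0.06},
    {"y":-0.036,"rz":-4,"fingers":0.06},
    {"y":-0.036,"rz":-4,"fingers":0.06},
    {"y":-0.036,"rz":-4,"fingers":0.06},
    {"y":-0.036,"rz":-4,"fingers":0.06},
    {"y":-0.036,"rz":-4,"fingers":0.06},
    {"y":-0.036,"rz":-4,"fingers":0.06}
  ]
}}

```text
$.plan[0]: bad value
```

Every row probably needs all seven keys.

>>> {"api": "arm_command", "payload": {
  "plan": [
    {"fingers":0.085,"x":0.02,"y":-0.017,"z":0.022,"rx":0,"ry":0,"rz":-3},
    {"fingers":0.085,"x":0.02,"y":-0.017,"z":0.022,"rx":0,"ry":0,"rz":-3},
    {"fingers":0.085,"x":0.02,"y":-0.017,"z":0.022,"rx":0,"ry":0,"rz":-3},
    {"fingers":0.085,"x":0.02,"y":-0.017,"z":0.022,"rx":0,"ry":0,"rz":-3},
    {"fingers":0.085,"x":0.02,"y":-0.017,"z":0.022,"rx":0,"ry":0,"rz":-3},
    {"fingers":0.085,"x":0.02,"y":-0.017,"z":0.022,"rx":0,"ry":0,"rz":-3},
    {"fingers":0.085,"x":0.02,"y":-0.017,"z":0.022,"rx":0,"ry":0,"rz":-3},
    {"fingers":0.085,"x":0.02,"y":-0.017,"z":0.022,"rx":0,"ry":0,"rz":-3}
  ]
}}

```text
time_s: 1.77
position: [0.3028, 0.42, 0.4085]
ee_rot: [0.0, 0.329, 0.944, 0.0]
force: [0.4, 1.2, -0.4]
finger_gap: 0.0851
finger_force: 0.0
```

>>> {"api": "arm_command", "payload": {
  "plan": [
    {"fingers":0.07,"x":0.0175,"y":-0.036,"z":0,"rx":0,"ry":0,"rz":-4},
    {"fingers":0.07,"x":0.0175,"y":-0.036,"z":0,"rx":0,"ry":0,"rz":-4},
    {"fingers":0.07,"x":0.0175,"y":-0.036,"z":0,"rx":0,"ry":0,"rz":-4},
    {"fingers":0.07,"x":0.0175,"y":-0.036,"z":0,"rx":0,"ry":0,"rz":-4},
    {"fingers":0.07,"x":0.0175,"y":-0.036,"z":0,"rx":0,"ry":0,"rz":-4},
    {"fingers":0.07,"x":0.0175,"y":-0.036,"z":0,"rx":0,"ry":0,"rz":-4},
    {"fingers":0.07,"x":0.0175,"y":-0.036,"z":0,"rx":0,"ry":0,"rz":-4},
    {"fingers":0.07,"x":0.0175,"y":-0.036,"z":0,"rx":0,"ry":0,"rz":-4}
  ]
}}

```text
time_s: 2.43
position: [0.4424, 0.1312, 0.4076]
ee_rot: [0.0, 0.577, 0.817, 0.0]
force: [0.3, 1.5, -0.1]
finger_gap: 0.0699
finger_force: 0.0
```

>>> {"api": "arm_command", "payload": {
  "plan": [
    {"fingers":0.055,"x":0,"y":-0.038,"z":-0.01,"rx":0,"ry":0,"rz":-4},
    {"fingers":0.055,"x":0,"y":-0.038,"z":-0.01,"rx":0,"ry":0,"rz":-4},
    {"fingers":0.055,"x":0,"y":-0.038,"z":-0.01,"rx":0,"ry":0,"rz":-4},
    {"fingers":0.055,"x":0,"y":-0.038,"z":-0.01,"rx":0,"ry":0,"rz":-4},
    {"fingers":0.055,"x":0,"y":-0.038,"z":-0.01,"rx":0,"ry":0,"rz":-4},
    {"fingers":0.055,"x":0,"y":-0.038,"z":-0.01,"rx":0,"ry":0,"rz":-4},
    {"fingers":0.055,"x":0,"y":-0.038,"z":-0.01,"rx":0,"ry":0,"rz":-4},
    {"fingers":0.055,"x":0,"y":-0.038,"z":-0.01,"rx":0,"ry":0,"rz":-4}
  ]
}}

```text
time_s: 3.1
position: [0.4416, -0.1728, 0.327]
ee_rot: [0.0, 0.78, 0.626, 0.0]
force: [0.8, 0.3, -0.2]
finger_gap: 0.0556
finger_force: 0.0
```

>>> {"api": "arm_command", "payload": {
  "plan": [
    {"fingers":0.05,"x":0.0007,"y":-0.0097,"z":-0.025,"rx":0,"ry":0,"rz":0.4},
    {"fingers":0.05,"x":0.0007,"y":-0.0097,"z":-0.025,"rx":0,"ry":0,"rz":0.4},
    {"fingers":0.05,"x":0.0007,"y":-0.0097,"z":-0.025,"rx":0,"ry":0,"rz":0.4},
    {"fingers":0.05,"x":0.0007,"y":-0.0097,"z":-0.025,"rx":0,"ry":0,"rz":0.4},
    {"fingers":0.05,"x":0.0007,"y":-0.0097,"z":-0.025,"rx":0,"ry":0,"rz":0.4},
    {"fingers":0.05,"x":0.0007,"y":-0.0097,"z":-0.025,"rx":0,"ry":0,"rz":0.4},
    {"fingers":0.05,"x":0.0007,"y":-0.0097,"z":-0.025,"rx":0,"ry":0,"rz":0.4},
    {"fingers":0.05,"x":0.0007,"y":-0.0097,"z":-0.025,"rx":0,"ry":0,"rz":0.4}
  ]
}}

```text
time_s: 3.77
position: [0.4477, -0.2489, 0.1262]
ee_rot: [0.0, 0.761, 0.649, -0.0]
force: [0.0, -0.4, 0.2]
finger_gap: 0.0498
finger_force: 0.0
```

```bash
cat >> h.py <<'E'
def wback(uv,z,i):
    R=cv2.Rodrigues(i["rvec"])[0]; o=-R.T@i["tvec"]; d=(np.array(uv)-[i["cx"],i["cy"]])/i["fx"]; r=np.hypot(*d)
    v=R.T@np.array([*(d/r*np.sin(r)),np.cos(r)]); return o+v*(z-o[2])/v[2]
def wproj(P,i):
    R=cv2.Rodrigues(i["rvec"])[0]; p=np.asarray(P)@R.T+i["tvec"]; r=np.hypot(p[:,0],p[:,1]); t=np.arctan2(r,p[:,2])
    return p[:,:2]/r[:,None]*t[:,None]*i["fx"]+[i["cx"],i["cy"]]
def yaw():
    q=sense()["ee_rot"]; return np.degrees(2*np.arctan2(q[2],q[1]))-90
E
python3 - <<'E'
from h import *
s=sense();print(s["position"],s["ee_rot"],yaw())
i=optics.camera_info("wrist"); im=optics.camera("wrist")[:,:,::-1].copy()
hsv=cv2.cvtColor(im,cv2.COLOR_BGR2HSV); m=cv2.inRange(hsv,(100,150,60),(125,255,255))
n,l,st,_=cv2.connectedComponentsWithStats(m); k=1+st[1:,4].argmax(); ys,xs=np.nonzero(l==k)
w=np.array([wback((u,v),.024,i)[:2] for u,v in zip(xs,ys)])
print(cv2.minAreaRect(w.astype(np.float32)*1000))
for q in("hook","hook_tip"):print(q,[(round(d["p"],2),np.round(d["centre"],3)) for d in optics.mark_of("wrist",q)])
for p in hook(.4455,-.2595,80.8): cv2.polylines(im,[np.round(wproj(p,i)).astype(int)],False,(0,255,0),1)
cv2.imwrite("pics/w1.png",im)
E
```

```text
[ 0.44765558 -0.24888955  0.12619996] [ 1.21534215e-04  7.60917548e-01  6.48848573e-01 -3.60555687e-06] -9.090308593113477
((448.09716796875, -260.4067077636719), (80.03507995605469, 15.101454734802246), 80.52850341796875)
hook [(0.56, array([ 0.448, -0.264,  0.003]))]
hook_tip []
```

View pics/w1.png

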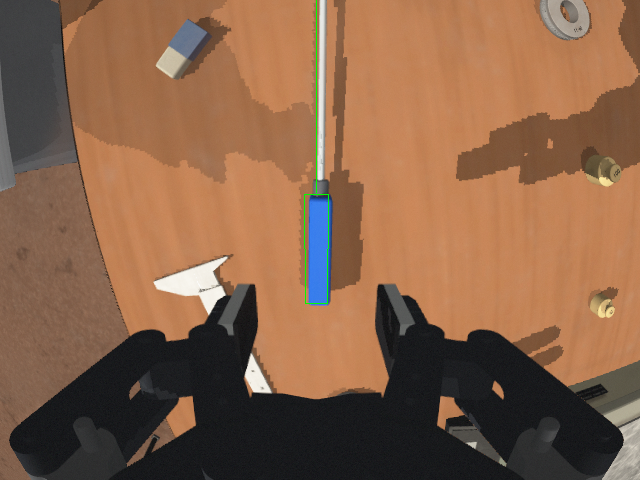

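The wrist view shows the blue handle at px (318, 250), midway between the pads. Its measured rectangle is 80 × 15 mm at (0.448, -0.260), 80.5°, which agrees with the given size.

>>> {"api": "arm_command", "payload": {
  "plan": [
    {"fingers":0.04,"x":0.001,"y":-0.001,"z":-0.02,"rx":0,"ry":0,"rz":-0.4},
    {"fingers":0.04,"x":0.001,"y":-0.0006,"z":-0.02,"rx":0,"ry":0,"rz":0},
    {"fingers":0.04,"x":0,"y":0,"z":-0.02,"rx":0,"ry":0,"rz":0},
    {"fingers":0.04,"x":0,"y":0,"z":-0.02,"rx":0,"ry":0,"rz":0},
    {"fingers":0.04,"x":0,"y":0,"z":-0.02,"rx":0,"ry":0,"rz":0},
    {"fingers":0.04,"x":0,"y":0,"z":-0.012,"rx":0,"ry":0,"rz":0},
    {"fingers":0.04,"x":0,"y":0,"z":-0.01,"rx":0,"ry":0,"rz":0},
    {"fingers":0.04,"x":0,"y":0,"z":0,"rx":0,"ry":0,"rz":0}
  ]
}}

```text
time_s: 4.58
position: [0.4498, -0.2497, 0.005]
ee_rot: [-0.0, 0.763, 0.646, -0.0]
force: [-0.7, -0.4, 0.2]
finger_gap: 0.0397
finger_force: 0.0
```

>>> {"api": "arm_command", "payload": {
  "plan": [
    {"fingers":0.01,"x":0,"y":0,"z":0,"rx":0,"ry":0,"rz":0},
    {"fingers":0.01,"x":0,"y":0,"z":0,"rx":0,"ry":0,"rz":0},
    {"fingers":0.01,"x":0,"y":0,"z":0,"rx":0,"ry":0,"rz":0},
    {"fingers":0.01,"x":0,"y":0,"z":0,"rx":0,"ry":0,"rz":0},
    {"fingers":0.01,"x":0,"y":0,"z":0,"rx":0,"ry":0,"rz":0},
    {"fingers":0.01,"x":0,"y":0,"z":0,"rx":0,"ry":0,"rz":0},
    {"fingers":0.01,"x":0,"y":0,"z":0,"rx":0,"ry":0,"rz":0},
    {"fingers":0.01,"x":0,"y":0,"z":0,"rx":0,"ry":0,"rz":0}
  ]
}}

```text
time_s: 5.25
position: [0.4506, -0.2505, 0.0069]
ee_rot: [0.001, 0.763, 0.646, 0.0]
force: [0.6, 1.8, 7.5]
finger_gap: 0.0146
finger_force: 59.6
```

>>> {"api": "arm_command", "payload": {
  "plan": [
    {"fingers":0.01,"x":0,"y":0,"z":0.02,"rx":0,"ry":0,"rz":0},
    {"fingers":0.01,"x":0,"y":0,"z":0.03,"rx":0,"ry":0,"rz":0},
    {"fingers":0.01,"x":0.022,"y":0.013,"z":0.03,"rx":0,"ry":0,"rz":1.6},
    {"fingers":0.01,"x":0.022,"y":0.014,"z":0.015,"rx":0,"ry":0,"rz":1.6},
    {"fingers":0.01,"x":0.022,"y":0.014,"z":0,"rx":0,"ry":0,"rz":1.6},
    {"fingers":0.01,"x":0.022,"y":0.014,"z":0,"rx":0,"ry":0,"rz":1.6},
    {"fingers":0.01,"x":0.022,"y":0.014,"z":0,"rx":0,"ry":0,"rz":1.6},
    {"fingers":0.01,"x":0.023,"y":0.013,"z":0,"rx":0,"ry":0,"rz":1.5}
  ]
}}

```text
time_s: 5.92
position: [0.5839, -0.1672, 0.1015]
ee_rot: [0.001, 0.707, 0.708, 0.0]
force: [-0.2, 0.2, -1.0]
finger_gap: 0.0145
finger_force: 58.9
```

Run:
```python
from h import *
for _ in range(3): optics.camera("scene")
s=sense();p=s["position"];print(s["time_s"],p,s["ee_rot"],yaw(),s["finger_gap"],s["force"])
im=optics.camera("top")[:,:,::-1].copy()
for q in("hook","hook_tip"):print(q,[(round(d["p"],2),np.round(d["centre"],3)) for d in optics.mark_of("top",q)])
i=optics.camera_info("wrist"); w=optics.camera("wrist")[:,:,::-1].copy()
for q in("hook","hook_tip"):print(q,[(round(d["p"],2),np.round(d["centre"],3)) for d in optics.mark_of("wrist",q)])
zb=p[2]-.007
H=[q+[0,0,zb] for q in hook(p[0],p[1]-.010,90)]
for q in H:
    cv2.polylines(w,[np.round(wproj(q,i)).astype(int)],False,(0,255,0),1)
print(wproj(H[1],i),proj(H[1],"top"))
x0,y0=290,190
c=cv2.resize(im[y0:y0+100,x0:x0+133],None,fx=4.8,fy=4.8,interpolation=cv2.INTER_CUBIC)
for q in H: cv2.polylines(c,[np.round((proj(q,"top")-[x0,y0]+.5)*4.8).astype(int)],False,(0,255,0),1)
cv2.imwrite("pics/w2.png",np.hstack([w[:480,200:440],np.vstack([c])[:480,:560]]))
```

```text
6.0667 [ 0.58390185 -0.16712361  0.10088818] [3.24695467e-04 7.06481193e-01 7.07731723e-01 1.61172455e-04] 0.10132853808869413 0.01413671382363173 [ 0.41470507 -0.16391846 -0.70135169]
hook [(0.86, array([ 0.584, -0.178,  0.093]))]
hook_tip [(0.57, array([0.573, 0.01 , 0.105]))]
hook [(0.78, array([ 0.582, -0.182,  0.099]))]
hook_tip []
[[ 321.00611079  234.54838207]
 [ 320.07067682 -117.56665787]
 [ 285.28871913 -116.86373667]] [[390.75635575 214.50972555]
 [316.73529056 220.58094423]
 [317.34548099 227.47132177]]
```

View pics/w2.png

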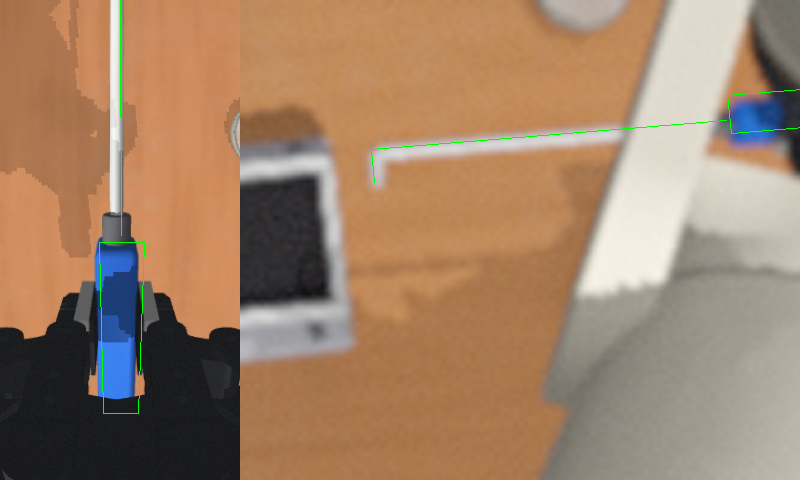

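In the left (wrist) half the shank is at px 116 against the model's 121. In the right (top) half it is about 1 px nearer the robot than the model line, and parallel to it. So the hook sits about 1–1.5 mm toward -x, and I'll compensate. Next I lower it in front of the mouth and check its height.

>>> {"api": "arm_command", "payload": {
  "plan": [
    {"fingers":0.01,"x":0.0015,"y":0,"z":-0.015,"rx":0,"ry":0,"rz":0},
    {"fingers":0.01,"x":0,"y":0,"z":-0.02,"rx":0,"ry":0,"rz":0},
    {"fingers":0.01,"x":0,"y":0.005,"z":-0.015,"rx":0,"ry":0,"rz":0},
    {"fingers":0.01,"x":0,"y":0.012,"z":-0.009,"rx":0,"ry":0,"rz":0},
    {"fingers":0.01,"x":0,"y":0.015,"z":0,"rx":0,"ry":0,"rz":0},
    {"fingers":0.01,"x":0,"y":0.015,"z":0,"rx":0,"ry":0,"rz":0},
    {"fingers":0.01,"x":0,"y":0.006,"z":0,"rx":0,"ry":0,"rz":0},
    {"fingers":0.01,"x":0,"y":0,"z":0,"rx":0,"ry":0,"rz":0}
  ]
}}

```text
time_s: 7.03
position: [0.5848, -0.1132, 0.0425]
ee_rot: [0.001, 0.706, 0.708, 0.0]
force: [0.2, 0.0, -0.7]
finger_gap: 0.0148
finger_force: 58.9
```

```bash
cat > look.py <<'E'
from h import *
import sys
s=sense();p=s["position"];print(s["time_s"],p,yaw(),s["force"])
zb=p[2]-.007; H=[q+[0,0,zb] for q in hook(p[0]-.0013,p[1]-.010,90+yaw())]
F=[T(FIX+FIX[:1],.564,.098,90)]
t=np.linspace(0,2*np.pi,40); F.append(T(np.c_[0*t,30*np.sin(t),50+30*np.cos(t)],.564,.098,90))
L=[T([(62,0,60),(39,0,60),(39,0,34),(62,0,34)],.564,.098,90)]
def crop(cam,x0,y0,w,h,S):
    im=optics.camera(cam)[:,:,::-1]
    c=cv2.resize(im[y0:y0+h,x0:x0+w],None,fx=S,fy=S,interpolation=cv2.INTER_CUBIC)
    for P,col in [(q,(0,255,0)) for q in H]+[(q,(255,255,0)) for q in F]+[(q,(255,0,255)) for q in L]:
        cv2.polylines(c,[np.round((proj(P,cam)-[x0,y0]+.5)*S).astype(int)],False,col,1)
    return c
a=crop("scene",230,195,133,100,6); 
b=crop("top",205,200,133,80,6)[:, :]
cv2.imwrite("pics/"+sys.argv[1],a if len(sys.argv)<3 else b)
E
python3 look.py l1.png
```

```text
7.0333 [ 0.58476843 -0.11318959  0.04251074] 0.10726766655396602 [ 0.16123978  0.02352353 -0.70065535]
```

View pics/l1.png

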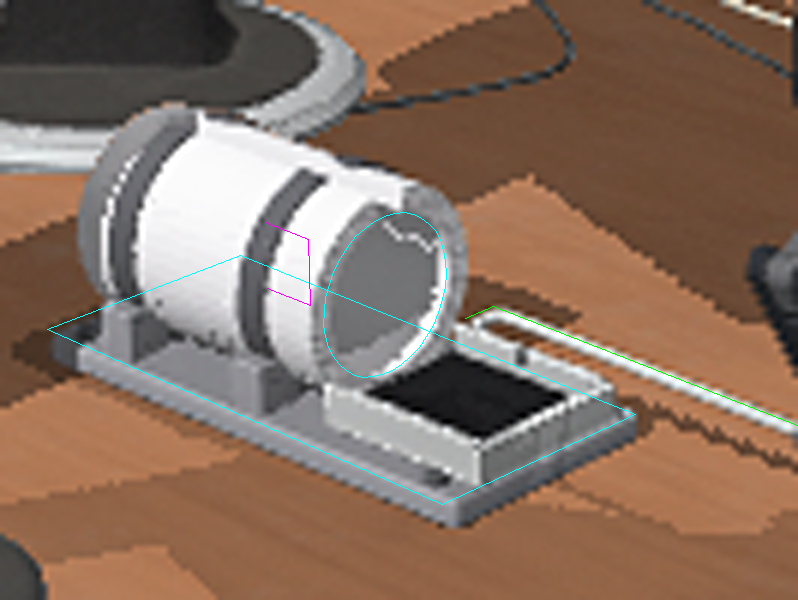

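The overlay puts the hook shank level with the bore's middle (tip at px 475,320, within 1 px of the model), and the fixture agrees within about 2 mm. Inserting slowly.

>>> {"api": "arm_command", "payload": {
  "plan": [
    {"fingers":0.01,"x":0.0008,"y":0.006,"z":0,"rx":0,"ry":0,"rz":-0.1},
    {"fingers":0.01,"x":0,"y":0.008,"z":0,"rx":0,"ry":0,"rz":0},
    {"fingers":0.01,"x":0,"y":0.008,"z":0,"rx":0,"ry":0,"rz":0},
    {"fingers":0.01,"x":0,"y":0.008,"z":0,"rx":0,"ry":0,"rz":0},
    {"fingers":0.01,"x":0,"y":0.008,"z":0,"rx":0,"ry":0,"rz":0},
    {"fingers":0.01,"x":0,"y":0.008,"z":0,"rx":0,"ry":0,"rz":0},
    {"fingers":0.01,"x":0,"y":0.007,"z":0,"rx":0,"ry":0,"rz":0},
    {"fingers":0.01,"x":0,"y":0.007,"z":0,"rx":0,"ry":0,"rz":0}
  ]
}}

```text
time_s: 7.8
position: [0.5851, -0.0542, 0.0413]
ee_rot: [-0.0, 0.708, 0.706, -0.0]
force: [-0.0, 1.3, -0.7]
finger_gap: 0.0146
finger_force: 58.9
```

>>> {"api": "arm_command", "payload": {
  "plan": [
    {"fingers":0.01,"x":0,"y":0.005,"z":0,"rx":0,"ry":0,"rz":0},
    {"fingers":0.01,"x":0,"y":0.005,"z":0,"rx":0,"ry":0,"rz":0},
    {"fingers":0.01,"x":0,"y":0.005,"z":0,"rx":0,"ry":0,"rz":0},
    {"fingers":0.01,"x":0,"y":0.005,"z":0,"rx":0,"ry":0,"rz":0},
    {"fingers":0.01,"x":0,"y":0.004,"z":0,"rx":0,"ry":0,"rz":0},
    {"fingers":0.01,"x":0,"y":0.002,"z":0,"rx":0,"ry":0,"rz":0},
    {"fingers":0.01,"x":0,"y":0,"z":0,"rx":0,"ry":0,"rz":0},
    {"fingers":0.01,"x":0,"y":0,"z":0,"rx":0,"ry":0,"rz":0}
  ]
}}

```text
time_s: 8.47
position: [0.5851, -0.0291, 0.0413]
ee_rot: [-0.0, 0.708, 0.706, -0.0]
force: [-0.7, 0.5, -1.3]
finger_gap: 0.0144
finger_force: 58.9
```

```bash
python3 look.py l2.png top
```

```text
8.4667 [ 0.58506645 -0.02911897  0.04125311] -0.10726453222930843 [-0.7253615   0.4869138  -1.34996092]
```

View pics/l2.png

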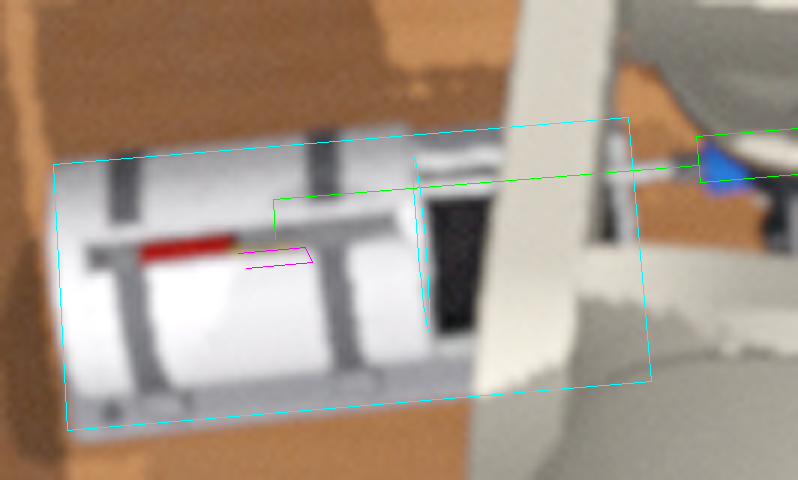

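The plug hasn't moved (red still at px 140–235). The model tip is at px 273, in the middle of the loop window (242–309), and forces are near zero. Now I shift sideways through the window.

>>> {"api": "arm_command", "payload": {
  "plan": [
    {"fingers":0.01,"x":-0.002,"y":0,"z":0,"rx":0,"ry":0,"rz":0},
    {"fingers":0.01,"x":-0.002,"y":0,"z":0,"rx":0,"ry":0,"rz":0},
    {"fingers":0.01,"x":-0.002,"y":0,"z":0,"rx":0,"ry":0,"rz":0},
    {"fingers":0.01,"x":-0.002,"y":0,"z":0,"rx":0,"ry":0,"rz":0},
    {"fingers":0.01,"x":-0.002,"y":0,"z":0,"rx":0,"ry":0,"rz":0},
    {"fingers":0.01,"x":-0.002,"y":0,"z":0,"rx":0,"ry":0,"rz":0},
    {"fingers":0.01,"x":0,"y":0,"z":0,"rx":0,"ry":0,"rz":0},
    {"fingers":0.01,"x":0,"y":0,"z":0,"rx":0,"ry":0,"rz":0}
  ]
}}

```text
time_s: 9.23
position: [0.573, -0.0291, 0.0413]
ee_rot: [0.0, 0.708, 0.706, 0.0]
force: [0.2, 0.9, -1.3]
finger_gap: 0.0146
finger_force: 58.9
```

```bash
python3 look.py l3.png top
```

```text
9.2333 [ 0.57301163 -0.02907939  0.04134341] -0.11565459811971834 [ 0.24786883  0.85480838 -1.31911932]
```

View pics/l3.png

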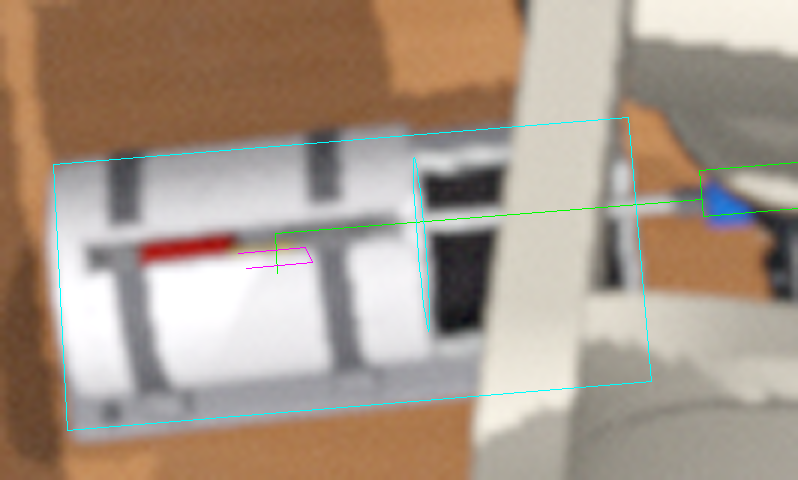

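The shank is now beside the cross bar with the tip across the window, and forces stay low. Drawing gently.

>>> {"api": "arm_command", "payload": {
  "plan": [
    {"fingers":0.01,"x":0,"y":-0.002,"z":0,"rx":0,"ry":0,"rz":0},
    {"fingers":0.01,"x":0,"y":-0.002,"z":0,"rx":0,"ry":0,"rz":0},
    {"fingers":0.01,"x":0,"y":-0.002,"z":0,"rx":0,"ry":0,"rz":0},
    {"fingers":0.01,"x":0,"y":-0.002,"z":0,"rx":0,"ry":0,"rz":0},
    {"fingers":0.01,"x":0,"y":-0.002,"z":0,"rx":0,"ry":0,"rz":0},
    {"fingers":0.01,"x":0,"y":-0.002,"z":0,"rx":0,"ry":0,"rz":0},
    {"fingers":0.01,"x":0,"y":-0.002,"z":0,"rx":0,"ry":0,"rz":0},
    {"fingers":0.01,"x":0,"y":-0.002,"z":0,"rx":0,"ry":0,"rz":0}
  ]
}}

```text
time_s: 10.0
position: [0.573, -0.0453, 0.0413]
ee_rot: [-0.0, 0.708, 0.706, -0.0]
force: [0.3, 0.1, -1.6]
finger_gap: 0.0145
finger_force: 58.9
```

>>> {"api": "arm_command", "payload": {
  "plan": [
    {"fingers":0.01,"x":0,"y":-0.002,"z":0,"rx":0,"ry":0,"rz":0},
    {"fingers":0.01,"x":0,"y":-0.003,"z":0,"rx":0,"ry":0,"rz":0},
    {"fingers":0.01,"x":0,"y":-0.003,"z":0,"rx":0,"ry":0,"rz":0},
    {"fingers":0.01,"x":0,"y":-0.003,"z":0,"rx":0,"ry":0,"rz":0},
    {"fingers":0.01,"x":0,"y":-0.003,"z":0,"rx":0,"ry":0,"rz":0},
    {"fingers":0.01,"x":0,"y":-0.003,"z":0,"rx":0,"ry":0,"rz":0},
    {"fingers":0.01,"x":0,"y":-0.003,"z":0,"rx":0,"ry":0,"rz":0},
    {"fingers":0.01,"x":0,"y":-0.002,"z":0,"rx":0,"ry":0,"rz":0}
  ]
}}

```text
time_s: 10.67
position: [0.5731, -0.0675, 0.0413]
ee_rot: [-0.0, 0.708, 0.706, -0.0]
force: [0.2, -0.3, -0.8]
finger_gap: 0.0142
finger_force: 58.9
```

```bash
cat > red.py <<'E'
from h import *
im=optics.camera("top")[:,:,::-1]; hsv=cv2.cvtColor(im,cv2.COLOR_BGR2HSV)
m=cv2.inRange(hsv,(0,150,100),(8,255,255)); m[:, :210]=0;m[:,330:]=0;m[:215]=0;m[275:]=0
ys,xs=np.nonzero(m);s=sense();print(s["time_s"],s["position"],s["force"],"red",xs.min(),xs.max(),ys.min(),ys.max(),[back((u,ys.mean()),.072,"top") for u in (xs.min()-.5,xs.max()+.5)])
for q in("plug","loop","hook_tip"):print(q,[(round(d["p"],2),np.round(d["centre"],3)) for d in optics.mark_of("top",q)])
E
python3 red.py
```

```text
10.7167 [ 0.57307801 -0.0676621   0.04127774] [-0.07178564  0.0593313  -0.7358322 ] red 247 260 238 240 [array([0.56639863, 0.15366231, 0.072     ]), array([0.56401788, 0.12545319, 0.072     ])]
plug [(0.58, array([0.57 , 0.139, 0.046]))]
loop [(0.62, array([0.56 , 0.099, 0.048]))]
hook_tip [(0.79, array([0.561, 0.108, 0.048])), (0.7, array([0.561, 0.097, 0.044]))]
```

The hook has caught: the plug's middle is now at y ≈ 0.1395, so it has moved 35 mm. Continuing.

>>> {"api": "arm_command", "payload": {
  "plan": [
    {"fingers":0.01,"x":0,"y":-0.003,"z":0,"rx":0,"ry":0,"rz":0},
    {"fingers":0.01,"x":0,"y":-0.0035,"z":0,"rx":0,"ry":0,"rz":0},
    {"fingers":0.01,"x":0,"y":-0.0035,"z":0,"rx":0,"ry":0,"rz":0},
    {"fingers":0.01,"x":0,"y":-0.0035,"z":0,"rx":0,"ry":0,"rz":0},
    {"fingers":0.01,"x":0,"y":-0.0035,"z":0,"rx":0,"ry":0,"rz":0},
    {"fingers":0.01,"x":0,"y":-0.0035,"z":0,"rx":0,"ry":0,"rz":0},
    {"fingers":0.01,"x":0,"y":-0.0035,"z":0,"rx":0,"ry":0,"rz":0},
    {"fingers":0.01,"x":0,"y":-0.003,"z":0,"rx":0,"ry":0,"rz":0}
  ]
}}

```text
time_s: 11.53
position: [0.573, -0.0945, 0.0412]
ee_rot: [-0.0, 0.708, 0.706, -0.0]
force: [0.7, 0.6, -0.6]
finger_gap: 0.0148
finger_force: 58.9
```

>>> {"api": "arm_command", "payload": {
  "plan": [
    {"fingers":0.01,"x":0,"y":-0.003,"z":0,"rx":0,"ry":0,"rz":0},
    {"fingers":0.01,"x":0,"y":-0.0035,"z":0,"rx":0,"ry":0,"rz":0},
    {"fingers":0.01,"x":0,"y":-0.0035,"z":0,"rx":0,"ry":0,"rz":0},
    {"fingers":0.01,"x":0,"y":-0.0035,"z":0,"rx":0,"ry":0,"rz":0},
    {"fingers":0.01,"x":0,"y":-0.0035,"z":0,"rx":0,"ry":0,"rz":0},
    {"fingers":0.01,"x":0,"y":-0.0035,"z":0,"rx":0,"ry":0,"rz":0},
    {"fingers":0.01,"x":0,"y":-0.0035,"z":0,"rx":0,"ry":0,"rz":0},
    {"fingers":0.01,"x":0,"y":-0.003,"z":0,"rx":0,"ry":0,"rz":0}
  ]
}}

```text
time_s: 12.2
position: [0.5731, -0.1215, 0.0412]
ee_rot: [-0.0, 0.708, 0.706, -0.0]
force: [0.1, 0.8, -1.5]
finger_gap: 0.0146
finger_force: 58.9
```

>>> {"api": "arm_command", "payload": {
  "plan": [
    {"fingers":0.01,"x":0,"y":-0.003,"z":0,"rx":0,"ry":0,"rz":0},
    {"fingers":0.01,"x":0,"y":-0.0035,"z":0,"rx":0,"ry":0,"rz":0},
    {"fingers":0.01,"x":0,"y":-0.0035,"z":0,"rx":0,"ry":0,"rz":0},
    {"fingers":0.01,"x":0,"y":-0.0035,"z":0,"rx":0,"ry":0,"rz":0},
    {"fingers":0.01,"x":0,"y":-0.0035,"z":0,"rx":0,"ry":0,"rz":0},
    {"fingers":0.01,"x":0,"y":-0.0035,"z":0,"rx":0,"ry":0,"rz":0},
    {"fingers":0.01,"x":0,"y":-0.003,"z":0,"rx":0,"ry":0,"rz":0},
    {"fingers":0.01,"x":0,"y":0,"z":0,"rx":0,"ry":0,"rz":0}
  ]
}}

```text
time_s: 12.87
position: [0.5731, -0.1452, 0.0413]
ee_rot: [0.0, 0.708, 0.706, -0.0]
force: [0.1, -0.3, -1.3]
finger_gap: 0.0141
finger_force: 58.9
```

```bash
python3 red.py; python3 look.py l4.png
```

```text
12.9167 [ 0.57304178 -0.14487415  0.04125513] [ 0.15619917 -0.68451303 -0.4454374 ] red 283 301 227 252 [array([0.56002105, 0.0811375 , 0.072     ]), array([0.55678921, 0.04284422, 0.072     ])]
plug [(0.6, array([0.57 , 0.065, 0.042]))]
loop [(0.86, array([0.561, 0.023, 0.037]))]
hook_tip [(0.59, array([0.563, 0.025, 0.046]))]
13.0667 [ 0.57305402 -0.14447316  0.04128324] -0.1081693322775692 [-0.29668802 -0.32047606 -0.14838242]
```

View pics/l4.png

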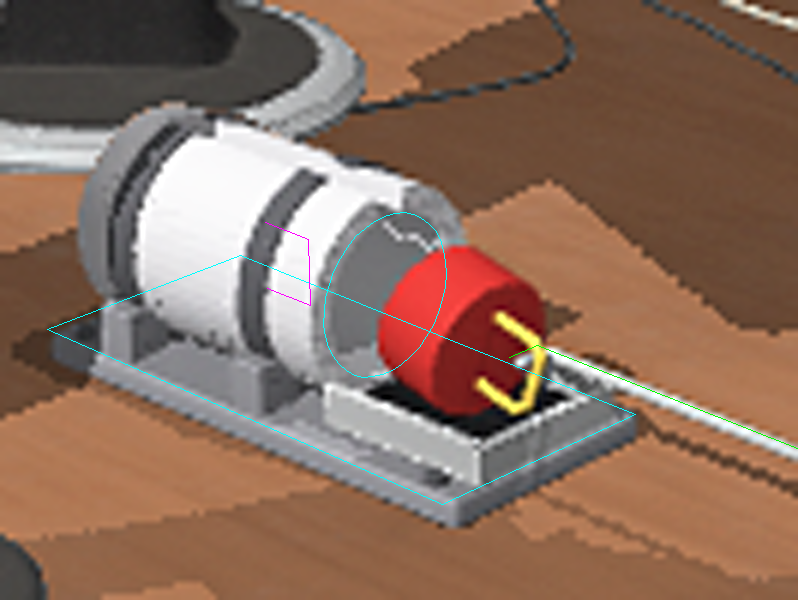

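The scene crop shows the red plug standing in the gutter (px 460,330) with its loop facing out and the hook tip in the window at px 520,362. To unhook: forward 8 mm, sideways 16 mm, then back.

>>> {"api": "arm_command", "payload": {
  "plan": [
    {"fingers":0.01,"x":0,"y":0.003,"z":0,"rx":0,"ry":0,"rz":0},
    {"fingers":0.01,"x":0,"y":0.003,"z":0,"rx":0,"ry":0,"rz":0},
    {"fingers":0.01,"x":0,"y":0.002,"z":0,"rx":0,"ry":0,"rz":0},
    {"fingers":0.01,"x":0.002,"y":0,"z":0,"rx":0,"ry":0,"rz":0},
    {"fingers":0.01,"x":0.003,"y":0,"z":0,"rx":0,"ry":0,"rz":0},
    {"fingers":0.01,"x":0.003,"y":0,"z":0,"rx":0,"ry":0,"rz":0},
    {"fingers":0.01,"x":0.004,"y":0,"z":0,"rx":0,"ry":0,"rz":0},
    {"fingers":0.01,"x":0.004,"y":0,"z":0,"rx":0,"ry":0,"rz":0}
  ]
}}

```text
time_s: 13.83
position: [0.5895, -0.1367, 0.0412]
ee_rot: [-0.0, 0.708, 0.706, -0.0]
force: [0.4, 0.3, -1.2]
finger_gap: 0.0149
finger_force: 58.9
```

```bash
python3 red.py; python3 look.py l5.png
```

```text
13.8833 [ 0.59009022 -0.13670921  0.04124951] [ 0.11004277 -0.30032832 -0.92756012] red 280 296 227 252 [array([0.5603003 , 0.08720023, 0.072     ]), array([0.55740885, 0.05294021, 0.072     ])]
plug [(0.69, array([0.569, 0.071, 0.041]))]
loop [(0.92, array([0.561, 0.028, 0.042]))]
hook_tip [(0.63, array([0.582, 0.036, 0.046]))]
14.0333 [ 0.58907687 -0.13659191  0.04109303] -0.1102564968716564 [-0.2537009  -0.27412235 -1.21665979]
```

View pics/l5.png

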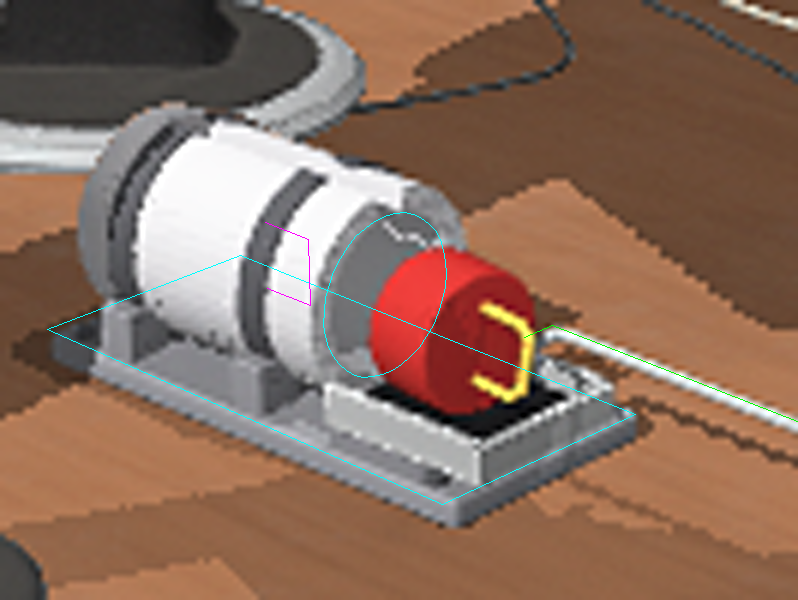

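The hook is clear of the loop (tip at px 545,335, wire at 528), and the plug is still in the gutter at about y = 0.068. Retreating straight back, then lowering.

>>> {"api": "arm_command", "payload": {
  "plan": [
    {"fingers":0.01,"x":0,"y":-0.008,"z":0,"rx":0,"ry":0,"rz":0},
    {"fingers":0.01,"x":0,"y":-0.014,"z":0,"rx":0,"ry":0,"rz":0},
    {"fingers":0.01,"x":0,"y":-0.014,"z":0,"rx":0,"ry":0,"rz":0},
    {"fingers":0.01,"x":0,"y":-0.014,"z":0,"rx":0,"ry":0,"rz":0},
    {"fingers":0.01,"x":0,"y":-0.014,"z":0,"rx":0,"ry":0,"rz":0},
    {"fingers":0.01,"x":-0.02,"y":-0.014,"z":0,"rx":0,"ry":0,"rz":0},
    {"fingers":0.01,"x":-0.02,"y":-0.014,"z":0,"rx":0,"ry":0,"rz":0},
    {"fingers":0.01,"x":-0.02,"y":-0.012,"z":0,"rx":0,"ry":0,"rz":0}
  ]
}}

```text
time_s: 14.8
position: [0.528, -0.2425, 0.041]
ee_rot: [-0.0, 0.708, 0.706, -0.0]
force: [0.0, -0.2, -1.5]
finger_gap: 0.0144
finger_force: 59.0
```

>>> {"api": "arm_command", "payload": {
  "plan": [
    {"fingers":0.01,"x":0,"y":0,"z":-0.01,"rx":0,"ry":0,"rz":0},
    {"fingers":0.01,"x":0,"y":0,"z":-0.009,"rx":0,"ry":0,"rz":0},
    {"fingers":0.01,"x":0,"y":0,"z":-0.006,"rx":0,"ry":0,"rz":0},
    {"fingers":0.01,"x":0,"y":0,"z":-0.004,"rx":0,"ry":0,"rz":0},
    {"fingers":0.01,"x":0,"y":0,"z":-0.002,"rx":0,"ry":0,"rz":0},
    {"fingers":0.01,"x":0,"y":0,"z":-0.002,"rx":0,"ry":0,"rz":0},
    {"fingers":0.01,"x":0,"y":0,"z":0,"rx":0,"ry":0,"rz":0},
    {"fingers":0.01,"x":0,"y":0,"z":0,"rx":0,"ry":0,"rz":0}
  ]
}}

```text
time_s: 15.47
position: [0.5293, -0.2404, 0.0084]
ee_rot: [0.0, 0.708, 0.707, -0.0]
force: [-0.0, 0.7, -0.3]
finger_gap: 0.0146
finger_force: 59.1
```

>>> {"api": "arm_command", "payload": {
  "plan": [
    {"fingers":0.01,"x":0,"y":0,"z":-0.001,"rx":0,"ry":0,"rz":0},
    {"fingers":0.01,"x":0,"y":0,"z":0,"rx":0,"ry":0,"rz":0},
    {"fingers":0.02,"x":0,"y":0,"z":0,"rx":0,"ry":0,"rz":0},
    {"fingers":0.03,"x":0,"y":0,"z":0,"rx":0,"ry":0,"rz":0},
    {"fingers":0.04,"x":0,"y":0,"z":0,"rx":0,"ry":0,"rz":0},
    {"fingers":0.04,"x":0,"y":0,"z":0,"rx":0,"ry":0,"rz":0},
    {"fingers":0.04,"x":0,"y":0,"z":0,"rx":0,"ry":0,"rz":0},
    {"fingers":0.04,"x":0,"y":0,"z":0,"rx":0,"ry":0,"rz":0}
  ]
}}

```text
time_s: 16.13
position: [0.529, -0.2406, 0.0073]
ee_rot: [-0.0, 0.708, 0.706, -0.0]
force: [0.2, 1.3, 1.0]
finger_gap: 0.0399
finger_force: 0.0
```

>>> {"api": "arm_command", "payload": {
  "plan": [
    {"fingers":0.04,"x":0,"y":0,"z":0.01,"rx":0,"ry":0,"rz":0},
    {"fingers":0.04,"x":0,"y":0,"z":0.02,"rx":0,"ry":0,"rz":0},
    {"fingers":0.04,"x":0,"y":0,"z":0.03,"rx":0,"ry":0,"rz":0},
    {"fingers":0.04,"x":0,"y":0,"z":0.03,"rx":0,"ry":0,"rz":0},
    {"fingers":0.04,"x":0,"y":0,"z":0.03,"rx":0,"ry":0,"rz":0},
    {"fingers":0.04,"x":0,"y":-0.02,"z":0.03,"rx":0,"ry":0,"rz":0},
    {"fingers":0.04,"x":0,"y":-0.02,"z":0.03,"rx":0,"ry":0,"rz":0},
    {"fingers":0.04,"x":0,"y":0,"z":0,"rx":0,"ry":0,"rz":0}
  ]
}}

```text
time_s: 16.8
position: [0.5303, -0.2841, 0.1943]
ee_rot: [0.004, 0.708, 0.706, 0.0]
force: [1.3, -1.6, 0.5]
finger_gap: 0.04
finger_force: 0.0
```

```bash
python3 red.py
python3 - <<'E'
from h import *
optics.camera("scene")
for q in("hook","hook_tip","plug","setting_ring","brass_weight","rubber"):print(q,[(round(d["p"],2),np.round(d["centre"],3)) for d in optics.mark_of("scene",q)])
im=optics.camera("scene"); cv2.imwrite("pics/f.png",cv2.resize(im[180:420,200:520,::-1],None,fx=2.5,fy=2.5))
E
```

```text
16.85 [ 0.52977729 -0.28250709  0.19114288] [-0.06649864  0.6799212  -0.40796443] red 280 296 227 251 [array([0.56029994, 0.08720026, 0.072     ]), array([0.55740848, 0.05294024, 0.072     ])]
plug [(0.89, array([0.573, 0.068, 0.041]))]
loop [(0.92, array([0.561, 0.03 , 0.044]))]
hook_tip [(0.61, array([ 0.518, -0.066,  0.012]))]
hook [(0.76, array([ 0.529, -0.249, -0.   ]))]
hook_tip [(0.63, array([ 0.519, -0.066,  0.008])), (0.3, array([ 0.682, -0.1  ,  0.003]))]
plug [(0.81, array([0.569, 0.067, 0.045]))]
setting_ring [(0.74, array([ 0.683, -0.096,  0.003]))]
brass_weight [(0.71, array([ 0.703, -0.232,  0.003]))]
rubber [(0.65, array([ 0.378, -0.1  , -0.001]))]
```

View pics/f.png

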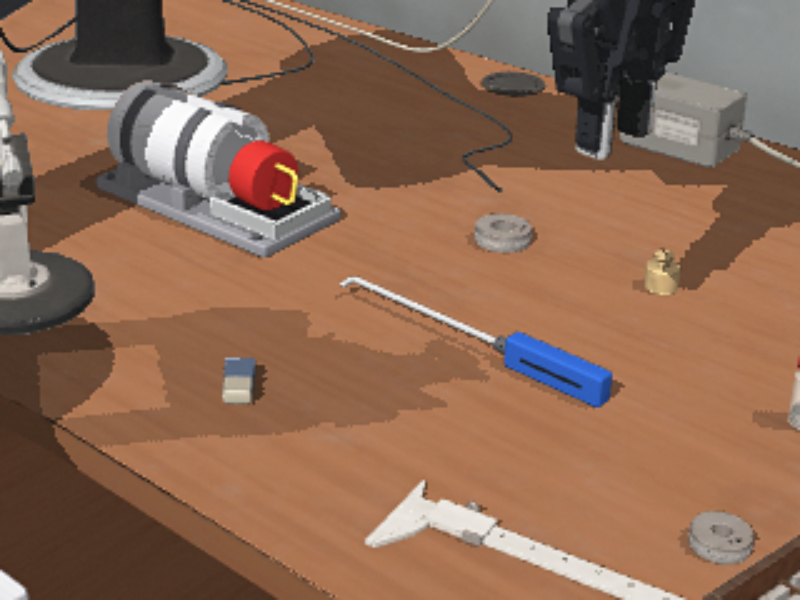

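The hook lies flat and clear at px (340–610, 280–400), the plug is in the gutter at (265,175), about 30 mm before the mouth, and the bystanders are where they were. Handing in.

```bash
python3 -c "
from cell import order; print(order.close_job())"
```

```text
the job is handed in; nothing more can be done
None
```

The plug is out and lying in the gutter about 30 mm in front of the mouth, the hook lies flat on the desk clear of the fixture, the bystanders were not disturbed, and the job is handed in (no verdict was returned).

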